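# Put the salt shaker away and click the cupboard door home

## Task

The little wooden spice cupboard has been left only half shut, on the first click of its roller catch. Pull its door wide open, stand the salt shaker upright in the metal rack on the inside of the door and let go of it, then push the door shut through both clicks until the catch holds it fully home. Do not ram the door against its stop or force it on once it is home, do not tip the shaker over, and leave the other things on the worktop where they are.

Things in the scene. Friction and masses are not known exactly. Their poses are not given: they have to be found in the camera images.
- cupboard: Small wooden cupboard fixed on the worktop, 160 deep (x) x 200 wide (y) x 150 high mm; origin at the centre of its underside, x axis from front to back. Its front (own x = -80 mm) faces the robot and is closed by one overlay door hinged at the left (own y = +100 mm). A two-step sprung roller catch with a stop sits inside on the right-hand wall, 165 mm from the hinge.
- door (a joint): Door angle about its upright hinge (rad): 0 = inner face flat on the cupboard's front edges, positive = open (clockwise from above), to 1.9; stays where left. Starts held on the first click, about 0.08 to 0.12. Fully home is about 1 cm further in at the handle, always short of 0 by 1 to 8 mm (165 mm from the hinge), not known beforehand, as the catch was screwed on by hand.
- catch_area (a point): Point on the cupboard's front plane where the catch acts, 165 mm from the hinge, 115 mm up (the catch sits up to 8 mm off it). Each click takes 5 to 12 N at the handle, in or out. Closing from wide open passes two humps; past the dead point of the second, the spring pulls the door onto the stop and holds it with about 6 N. The stop is stiff (over 10 N/mm): over 25 N on it is ramming.
- door_handle (a point): On the axis of the door handle, 120 mm above the worktop: an upright round steel bar 10 mm thick, 35 mm in front of the door's outer face, 155 mm from the hinge line along the door. It spans 55 to 143 mm above the worktop, posts at 68 and 92 mm, so it is free above 96 mm. Turns with the door: x axis from outer to inner face, y axis from free edge to hinge.
- door_hinge (a point): Point on the door's vertical hinge axis (left edge, in the plane of the inner face), 120 mm above the worktop; same axes as the handle point. The door is 16 mm thick (own x = -16 to 0 mm), 200 mm wide and reaches 149 mm up.
- rack_floor (a point): Centre of the floor of the open-topped metal rack on the door's inside, 40 mm above the worktop, 95 mm from the hinge line along the door, 36 mm from its inner face; same axes as the handle point. Inside 54 x 54 mm, walls 3 mm thick, 36 mm high above the floor. With the door wide open it lies in front of the cupboard and is loaded from above.
- shaker: Salt shaker with a grey domed top, round, 44 mm diameter up to 74 mm, dome 34 mm, 90 mm tall, about 0.1 kg, loose on the worktop to the right of the cupboard, on any of three places; origin at the centre of its underside, z up its axis.
- egg_cup: White egg cup, 47 mm diameter, 54 mm tall, loose bystander right of the cupboard; origin at the centre of its underside.
- glass: Small clear drinking glass, 46 mm diameter, 59 mm tall, loose bystander right of the cupboard; origin at the centre of its underside.
- ramekin: White ramekin, 73 mm diameter, 41 mm tall, loose bystander left of the cupboard; origin at the centre of its underside.
Things that resemble listed ones, but are neither listed nor needed, are in the scene too. Of the things like the shaker, leave any that is red or turquoise; of the rest the larger one is meant.

How it is judged:
By the outcome, as a careful person would: the job done as asked, in the order asked, and still so for the second after the job is handed in, with the robot touching nothing.
It also fails if it takes over 72 s, if anything falls off the work surface, if the arm or the gripper's body presses on something with over 40 N, if the wrist force passes 120 N, or if a joint passes its speed limit or range.

## Robot

A 6-joint arm with a two-finger parallel gripper is mounted at the origin on a cart in front of the work surface, level with it; the furniture and walls round the work are solid. World frame = base frame: x ahead of the robot, y to its left, z up, the work surface at z = 0. Lengths are in mm, angles in rad, forces in N, time in s.
With the tool pointing down it reaches from about 150 to 775 mm from the base axis. Payload 6.1 kg.
Tool frame: the origin (TCP) lies midway between the tips of the shut fingers; the grasp point (between the pads) lies 19 mm behind it; z points along the fingers, y is the line along which they close (so a half turn about z gives the same grasp; the last joint's range is limited). The gripper opens to 85 mm and grips with 20 to 120 N. Pads are 22 mm wide; open, the fingers measure 114 mm over their backs; the gripper's body (76 mm by 85 mm) begins 54 mm behind the grasp point. The pads swing forward as they close: fully open they stand 13 mm farther back than shut.
Start: joints at [1.132, 0.126, -0.04, 1.405, 0, 1.571], TCP at [223.039, 475.249, 196.795] pointing down, gripper open.
Joint ranges: [-2.72, 2.72], [-0.95, 1.95], [-1.27, 1.35], [-1.78, 2.02], [-1.46, 1.47], [-3.14, 3.14]. Speed limits (rad/s): [2.39, 2.39, 3.01, 3.14, 3.14, 3.14].

## Interface

Orientations are given as a rotation vector (axis times angle).
In Python, from station import ctrl gives the robot as it stands.
- The arm moves only by the tool apply_moves, never from a script. Its argument "series" is a list of rows, each a list of 5 numbers: the closure, from -1 (fully open) to 1 (shut), then the shift along the tool's x, y, z in mm, then the turn about the tool's z in rad. In form: [[claw, tx, ty, tz, turn], ...]. A call has 1 to 8 rows; each row shifts and turns the commanded pose from where the row before left it, along the tool's axes as they then stand; what a row does not reach is not made up. A row lasts 1/10 s, in which the tool goes at most 50 mm and 8.59 degrees, less where a joint would pass 70% of its speed; a pose out of reach is approached as far as the arm can. A call is refused whole if a number of a shift passes 50 or a number of a turn 0.15, either way. A call with a gripper value outside its range is refused whole. The fingers move at their own pace and stop on an object; the grip force is fixed at half the most. Time passes only in rows, so rows that do not move let the fingers close. It gives the time, the measured TCP pose, the force, the opening and the grip force at its end, in the units of the state.
- ctrl.read_state(): the state, without advancing time (a new reading comes with each control period).
- ctrl.get_image(name): name is "scene" or "top" or "wrist"; returns a dict with "pixels" (384x512x3 uint8, blue, green, red), "range_z" (384x512 float32, mm along the optical axis (not along the pixel's ray), 0 where there is no reading), "fx", "fy", "cx", "cy" (pixels), "view" (4x4, takes a point from world to camera coordinates). Camera axes: x right, y down, z forward; pixel columns grow to the right and rows downward; lengths in mm; the calibration is good to about 2 mm. A picture is of the moment at which its call begins.
- ctrl.finish_job(): hands the job in; it is judged then, once.
The state is a dict: "time_s": time; "q": joint angles; "joint_velocities": joint speeds; "tau": joint torques, N m; "tcp_pos": TCP position; "tool_rot": TCP orientation; "contact_force": force on the tool from outside, world axes, zero at the start; "ft_torque": the same for the moment, N m; "grip_width": opening from 0.0 (shut) to 1.0 (fully open); "gripper_force": force on a finger pad.
Only numpy, scipy, OpenCV 4.12 (cv2) and the standard library are available. Lean on these libraries where they do the work, as an engineer would, in place of code of your own. Each camera call takes 0.05 s, during which the arm holds its last target. There are 200 camera calls.

## Working session

There is one attempt and no reset: what is moved stays moved. The work goes in short steps, Python scripts to look and compute and a tool call to move; the robot and the scene stay as the last step left them, time stands still between calls to the robot, and variables do not carry over. Pictures are saved under pics/ and viewed, at most 10 in all, crops included, and the job is handed in when it is done.

Besides the shell and the picture viewer there is one more tool, called after "Call:" by a JSON object that holds its "op" and its "data", one argument or row to a line. apply_moves: Moves the arm, as the interface text tells. Its arguments: {"type":"object","properties":{"series":{"type":"array","items":{"type":"array","items":{"type":"number"}}}},"required":["series"]}

```bash
mkdir -p pics; cat > h.py <<'E'
import numpy as np, cv2
from station import ctrl
from scipy.spatial.transform import Rotation as R
def grab(n):
    im=ctrl.get_image(n); np.savez('pics/'+n+'.npz',**im); return im
def pt(im,u,v,r=1):
    z=im['range_z'][v-r:v+r+1,u-r:u+r+1]; z=np.median(z[z>0])
    c=np.array([(u-im['cx'])/im['fx']*z,(v-im['cy'])/im['fy']*z,z,1])
    return (np.linalg.inv(im['view'])@c)[:3].round(1)
def cloud(im):
    v,u=np.mgrid[:384,:512]; z=im['range_z']
    c=np.stack([(u-im['cx'])/im['fx']*z,(v-im['cy'])/im['fy']*z,z,np.ones_like(z)],-1)
    return (c@np.linalg.inv(im['view']).T)[...,:3]
E
python3 - <<'E'
from h import *
s=ctrl.read_state(); print(s['tcp_pos'],s['tool_rot'],s['contact_force'],R.from_rotvec(s['tool_rot']).as_matrix().round(2))
a=grab('scene');b=grab('top')
p=np.vstack([a['pixels'],b['pixels']]); 
cv2.imwrite('pics/a.png',cv2.resize(a['pixels'],(800,600)));cv2.imwrite('pics/b.png',cv2.resize(b['pixels'],(800,600)))
E
```

```text
[222.85066844 474.84542567 196.04553069] [-6.83681504e-01 -3.06594182e+00  2.37745359e-03] [-0.51222332 -0.62353561 -0.27390764] [[-0.91  0.42 -0.  ]
 [ 0.42  0.91 -0.  ]
 [ 0.   -0.   -1.  ]]
```

View pics/a.png

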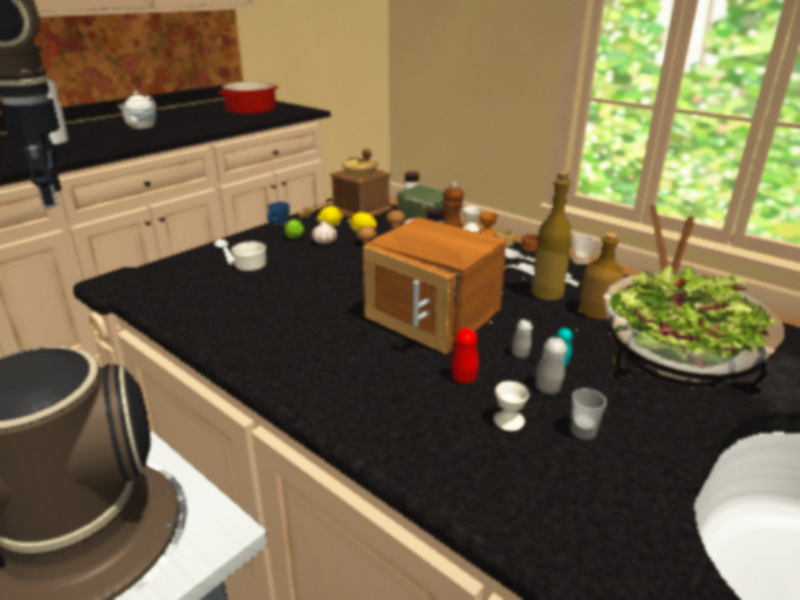

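View pics/b.png

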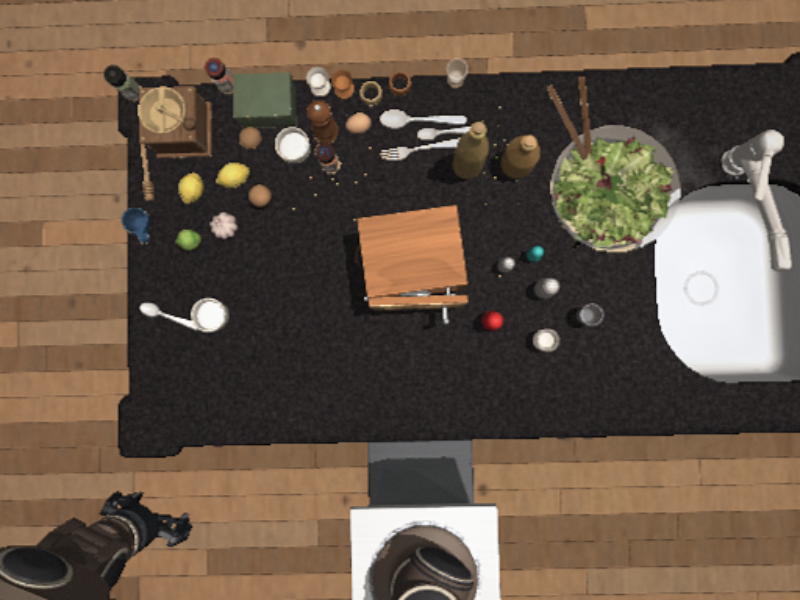

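Scene picture: the grey shakers are at (551,365) large and (523,338) small, with red at (465,355) and turquoise at (565,345). In the top view they are at large grey (546,288), small grey (506,264), red (492,320) and turquoise (536,253). The larger grey one fits the description. The handle is at (446,305) top. I'll confirm with a crop and measure.

```bash
python3 - <<'E'
from h import *
a=dict(np.load('pics/scene.npz'));b=dict(np.load('pics/top.npz'))
cr=lambda im,x0,y0,w,h:cv2.resize(im['pixels'][y0:y0+h,x0:x0+w],(390,560),interpolation=cv2.INTER_CUBIC)
cv2.imwrite('pics/c.png',np.hstack([cr(b,275,125,78,112),cr(a,285,185,104,149)]))
C=cloud(b); 
def blob(name,m,pl=True):
    n,l,st,_=cv2.connectedComponentsWithStats(m.astype(np.uint8))
    for i in range(1,n):
        if st[i,4]<8: continue
        P=C[l==i]; print(name,st[i],'med',np.median(P,0).round(),'min',P.min(0).round(),'max',P.max(0).round())
z=C[...,2]; roi=np.zeros(z.shape,bool); roi[110:250,60:420]=1
blob('obj',roi&(z>25)&(z<105))
m=roi&(z>140)&(z<160); 
n,l,st,_=cv2.connectedComponentsWithStats(m.astype(np.uint8))
for i in range(1,n):
    if st[i,4]<6: continue
    P=C[l==i]; r=cv2.minAreaRect(P[:,:2].astype(np.float32)); print('top',st[i],np.median(P,0).round(),cv2.boxPoints(r).round())
E
```

```text
obj [114 110  16  20 222] med [861. 492.  45.] min [831. 472.  26.] max [898. 520.  59.]
obj [138 110  21  10 158] med [878. 403.  44.] min [863. 369.  25.] max [893. 439.  59.]
obj [293 110  13   3  27] med [ 871. -114.   40.] min [ 868. -135.   28.] max [877. -94.  62.]
obj [325 110  13   3  28] med [ 867. -221.   42.] min [ 866. -242.   28.] max [ 875. -203.   57.]
obj [352 110  68  50 536] med [ 721. -362.   93.] min [ 690. -500.   27.] max [ 857. -279.  105.]
obj [387 110  10  21  68] med [ 813. -404.  103.] min [ 785. -420.   93.] max [ 848. -388.  105.]
obj [ 91 119   6   4  10] med [863. 597.  27.] min [859. 587.  25.] max [870. 604.  33.]
obj [159 118  14  14 159] med [839. 342.  41.] min [818. 320.  25.] max [863. 366.  53.]
obj [ 77 133  19  23 187] med [787. 611.  46.] min [742. 585.  25.] max [818. 644.  58.]
obj [134 136  17  17 210] med [776. 422.  41.] min [750. 397.  25.] max [804. 454.  62.]
obj [112 147  16  13 151] med [747. 500.  40.] min [727. 479.  26.] max [769. 532.  52.]
obj [337 157  10  10  74] med [ 693. -248.   56.] min [ 681. -262.   25.] max [ 708. -23
[... 780 characters left out ...]
61] med [ 508. -270.   40.] min [ 486. -289.   27.] max [ 532. -245.   61.]
top [394 110  24  24 297] [ 803. -435.  150.] [[ 754. -432.]
 [ 829. -479.]
 [ 857. -433.]
 [ 782. -387.]]
top [ 228  131   71   65 3681] [682.  12. 151.] [[566. 101.]
 [586. -98.]
 [783. -78.]
 [763. 121.]]
top [370 131   6   5  12] [ 768. -331.  143.] [[ 756. -332.]
 [ 765. -340.]
 [ 774. -331.]
 [ 766. -323.]]
top [377 131   8   6  12] [ 767. -352.  144.] [[ 759. -344.]
 [ 772. -366.]
 [ 777. -363.]
 [ 763. -341.]]
top [414 131   4   5   9] [ 764. -462.  141.] [[ 758. -461.]
 [ 766. -470.]
 [ 771. -465.]
 [ 763. -457.]]
top [284 204   3   3   6] [552. -51. 144.] [[547. -50.]
 [555. -55.]
 [557. -51.]
 [549. -47.]]
```

View pics/c.png

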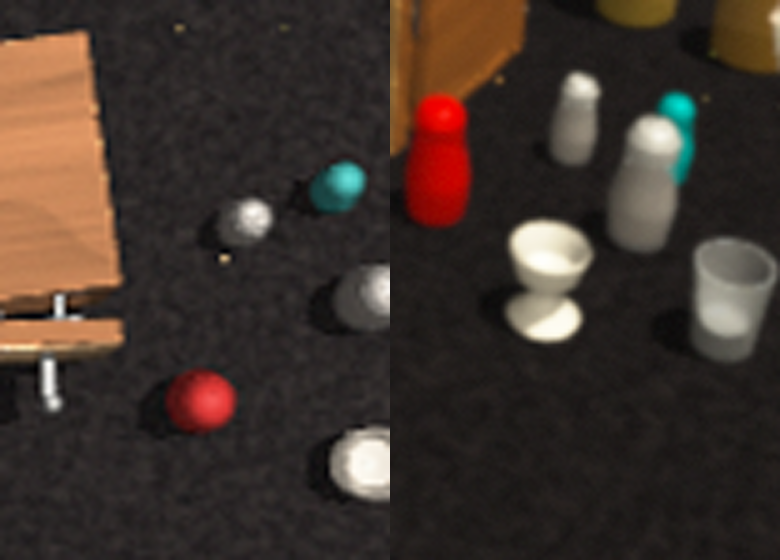

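The crop confirms it: the larger grey shaker (right edge of the left crop, about (375,295); (645,185) in the right one) is clearly bigger than the small grey one. Its top is at about (618,-268), z 90. The handle-bar top at (552,-51) agrees with the cupboard fit (hinge about (604,105), yaw about 0.1, door about 0.1). I'm starting toward the handle.

Call:
{"op": "apply_moves", "data": {
  "series": [
    [-1,-40,-26,0,0],
    [-1,-40,-26,0,0],
    [-1,-40,-26,0,0],
    [-1,-40,-26,0,0],
    [-1,-40,-26,0,0],
    [-1,-40,-26,0,0],
    [-1,-40,-26,0,0],
    [-1,-40,-26,0,0]
  ]
}}

```text
time_s: 0.9
tcp_pos: [424.8, 149.1, 196.7]
tool_rot: [-0.684, -3.066, -0.0]
contact_force: [1.1, 0.9, 0.2]
grip_width: 0.997
gripper_force: 0.0
```

```bash
cat >> h.py <<'E'
def to(x,y,z,ang=None):
    "shift in tool axes to world target; turn needed for tool y at angle ang"
    s=ctrl.read_state(); M=R.from_rotvec(s['tool_rot']).as_matrix(); p=np.array(s['tcp_pos'])
    a=np.arctan2(M[1,1],M[0,1]); print('t',s['time_s'],'p',p.round(1),'yang',a.round(3),'tilt',M[:,2].round(3),'q',np.round(s['q'],2),'F',np.round(s['contact_force'],1),'w',s['grip_width'])
    print('shift',(M.T@(np.array([x,y,z])-p)).round(1),'turn',None if ang is None else round(a-ang,3))
E
python3 - <<'E'
from h import *
to(552,-51,180,1.571)
b=dict(np.load('pics/top.npz'));C=cloud(b)
# cupboard yaw/edges: top points behind the door
m=np.zeros((384,512),bool); m[125:200,220:305]=1
P=C[m&(abs(C[...,2]-150)<5)]
ex=np.array([.995,.1]); 
for t in (.07,.085,.1,.115):
    ex=np.array([np.cos(t),np.sin(t)]); ey=np.array([-ex[1],ex[0]]); X=P[:,:2]@ex; Y=P[:,:2]@ey
    print(t,'x',X.min().round(1),X.max().round(1),'y ends by x:',[(Y[abs(X-c)<15].min().round(1),Y[abs(X-c)<15].max().round(1)) for c in range(640,780,30)])
S=C[170:195,335:360].reshape(-1,3); S=S[(S[:,2]>80)&(S[:,2]<100)]; print('shaker dome',S[:,:2].min(0),S[:,:2].max(0),S[:,2].max())
E
```

```text
t 0.9 p [424.8 149.1 196.7] yang 1.132 tilt [-0.  0. -1.] q [ 0.34 -0.02 -0.19  1.4   0.    0.78] F [1.1 0.9 0.2] w 0.9972208818496647
shift [-200.2 -127.1   16.6] turn -0.439
0.07 x 578.1 775.0 y ends by x: [(np.float64(-136.7), np.float64(62.5)), (np.float64(-135.8), np.float64(63.7)), (np.float64(-134.7), np.float64(65.2)), (np.float64(-133.6), np.float64(66.6)), (np.float64(-132.7), np.float64(67.2))]
0.085 x 576.3 773.0 y ends by x: [(np.float64(-146.3), np.float64(52.9)), (np.float64(-145.7), np.float64(53.7)), (np.float64(-144.8), np.float64(54.4)), (np.float64(-144.6), np.float64(55.5)), (np.float64(-144.0), np.float64(55.7))]
0.1 x 574.3 770.9 y ends by x: [(np.float64(-156.0), np.float64(43.2)), (np.float64(-155.7), np.float64(43.7)), (np.float64(-155.4), np.float64(44.0)), (np.float64(-155.6), np.float64(44.4)), (np.float64(-155.4), np.float64(44.3))]
0.115 x 572.2 770.7 y ends by x: [(np.float64(-165.5), np.float64(33.5)), (np.float64(-165.6), np.float64(33.7)), (np.float64(-166.0), np.float64(33.6)), (np.float64(-166.6), np.float64(33.3)), (np.float64(-166.6), np.float64(32.8))]
shaker dome [ 605.71800585 -286.47901014] [ 634.81525948 -257.2756995 ] 94.58252318876293
```

Call:
{"op": "apply_moves", "data": {
  "series": [
    [-0.3,-40,-25.4,0,0],
    [-0.3,-40,-25.4,0,0],
    [-0.3,-40,-25.4,0,0],
    [-0.3,-40,-25.4,0,0],
    [-0.3,-40,-25.4,0,0],
    [-0.3,0,0,15,-0.14],
    [-0.3,0,0,0,-0.145],
    [-0.3,0,0,0,-0.145]
  ]
}}

```text
time_s: 1.7
tcp_pos: [551.0, -49.6, 180.4]
tool_rot: [-0.006, -3.139, -0.0]
contact_force: [0.7, 1.2, 0.4]
grip_width: 0.649
gripper_force: 0.0
```

```bash
python3 - <<'E'
from h import *
to(552,-51,106,1.571)
w=grab('wrist'); cv2.imwrite('pics/d.png',w['pixels'])
C=cloud(w); z=C[...,2]; 
m=(z>135)&(z<147)&(C[...,0]<572)&(C[...,0]>530)&(abs(C[...,1]+51)<30); P=C[m]; print('bar',len(P),np.median(P,0),P.min(0),P.max(0))
E
```

```text
t 1.7 p [551.  -49.6 180.4] yang 1.567 tilt [-0.003  0.    -1.   ] q [-0.09  0.18 -0.01  1.38  0.   -0.09] F [0.7 1.2 0.4] w 0.6489688546775879
shift [-1.2 -1.4 74.4] turn -0.004
bar 140 [547.47234154 -55.14462785 141.04466096] [543.74199386 -59.89624732 135.09871547] [552.71955453 -50.61556643 143.93489637]
```

View pics/d.png

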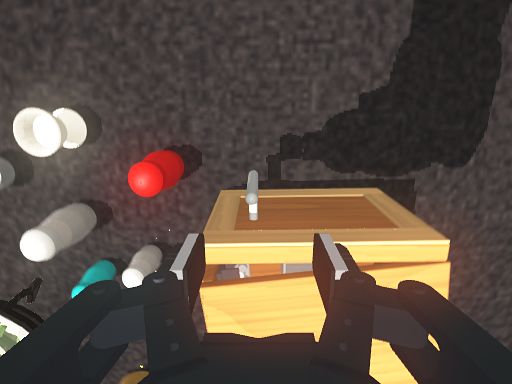

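The wrist view shows the handle bar top at (252,198), between the fingers at (187,250) and (330,250). Next I go down and grip it.

Call:
{"op": "apply_moves", "data": {
  "series": [
    [-0.3,2,-3,25,0],
    [-0.3,0,0,25,0],
    [-0.3,0,0,24,0],
    [1,0,0,0,0],
    [1,0,0,0,0],
    [1,0,0,0,0],
    [1,0,0,0,0],
    [1,0,0,0,0]
  ]
}}

```text
time_s: 2.55
tcp_pos: [550.1, -51.9, 108.9]
tool_rot: [0.014, 3.14, -0.0]
contact_force: [0.8, -0.2, -0.6]
grip_width: 0.004
gripper_force: 0.0
```

```bash
python3 - <<'E'
from h import *
to(552,-51,106,1.571)
print(ctrl.read_state()['gripper_force'])
E
```

```text
t 2.55 p [550.1 -51.9 108.9] yang 1.562 tilt [ 0.002 -0.    -1.   ] q [-0.09  0.19 -0.16  1.22  0.   -0.09] F [ 0.8 -0.2 -0.6] w 0.003505514532137026
shift [-1.9  1.   2.9] turn -0.009
0.0
```

```bash
python3 - <<'E'
from h import *
w=grab('wrist'); b=grab('top')
cv2.imwrite('pics/e.png',np.hstack([cv2.resize(w['pixels'][150:384,130:390],(400,360)),cv2.resize(b['pixels'][170:230,250:317],(400,360),interpolation=cv2.INTER_CUBIC)]))
E
```

```text
(no output)
```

View pics/e.png

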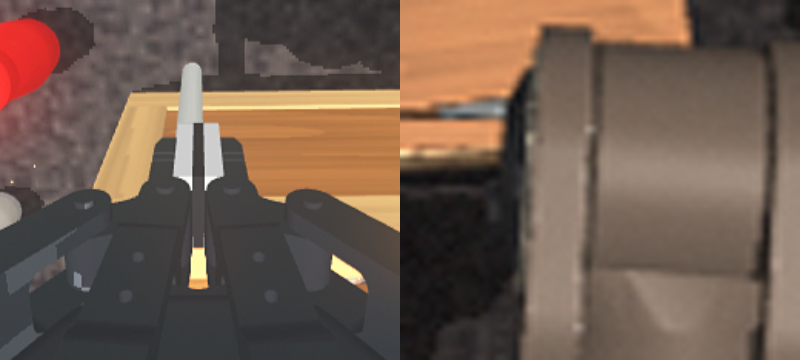

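```bash
python3 - <<'E'
from h import *
w=dict(np.load('pics/wrist.npz'))
print('cam', np.linalg.inv(w['view'])[:3,3].round(), 'fwd',w['view'][2,:3].round(2))
for v in range(190,262,5):
    u=int(130+192*260/400); print(v,[pt(w,uu,v,0) for uu in (u-4,u,u+4)])
E
```

```text
cam [476. -51. 286.] fwd [ 0.29 -0.   -0.96]
190 [array([561. , -60.4,   0.9]), array([ 5.614e+02, -5.640e+01, -2.000e-01]), array([561.7, -52.4,  -1. ])]
195 [array([545. , -58.3,  67.5]), array([544.1, -55.2,  70.5]), array([544.7, -52.2,  68.6])]
200 [array([545.3, -58. ,  78.6]), array([543.9, -55. ,  82.7]), array([545. , -52.2,  79.7])]
205 [array([544.5, -57.7,  91.7]), array([543.8, -54.9,  93.9]), array([544.9, -52.2,  90.8])]
210 [array([544.1, -57.4, 102.5]), array([543.8, -54.7, 103.3]), array([544.9, -52.2, 100.5])]
215 [array([544.1, -57.1, 111.3]), array([544.1, -54.6, 111.5]), array([544.8, -52.2, 109.7])]
220 [array([544.3, -56.9, 119.1]), array([543.9, -54.5, 120. ]), array([545. , -52.1, 117.5])]
225 [array([544. , -56.7, 127.3]), array([544.3, -54.4, 126.6]), array([544.9, -52.1, 125.3])]
230 [array([538.2, -56.1, 147.1]), array([538.2, -54.1, 147. ]), array([538. , -52. , 147.5])]
235 [array([537.9, -55.9, 153.4]), array([538.4, -54. , 152.4]), array([538.3, -52. , 152.6])]
240 [array([538.2, -55.8, 158.3]), array([537.6, -53.9, 159.5]), array([538. , -52. , 158.6])]
245 [array([538. , -55.6, 163.7]), array([538.2, -53.8, 163.3]), array([538.4, -52. , 163. ])]
250 [array([537.4, -55.5, 169.4]), array([537.9, -53.8, 168.6]), array([538. , -52. , 168.5])]
255 [array([538.2, -55.4, 172.4]), array([537.5, -53.7, 173.7]), array([538. , -52. , 172.7])]
260 [array([538. , -55.3, 176.9]), array([538.1, -53.6, 176.7]), array([538.3, -52. , 176.5])]
```

```bash
python3 - <<'E'
from h import *
a=grab('scene'); C=cloud(a)
p=a['view']@np.array([550,-52,125,1]); u=int(p[0]/p[2]*a['fx']+a['cx']);v=int(p[1]/p[2]*a['fy']+a['cy']); print(u,v)
for h in (60,100,109,128,143,160): 
    p=a['view']@np.array([550,-53,h,1]); print(h,(p[:2]/p[2]*[a['fx'],a['fy']]+[a['cx'],a['cy']]).round(1), (( np.array([p[0]/p[2]*a['fx']+a['cx']-(u-30),p[1]/p[2]*a['fy']+a['cy']-(v-40)]))*10).round())
cv2.imwrite('pics/f.png',cv2.resize(a['pixels'][v-40:v+20,u-30:u+30],(600,600),interpolation=cv2.INTER_CUBIC))
E
```

```text
264 185
60 [264.5 207.3] [305. 623.]
100 [264.7 194. ] [307. 490.]
109 [264.8 191. ] [308. 460.]
128 [264.9 184.5] [309. 395.]
143 [265.  179.3] [310. 343.]
160 [265.1 173.3] [311. 283.]
```

View pics/f.png

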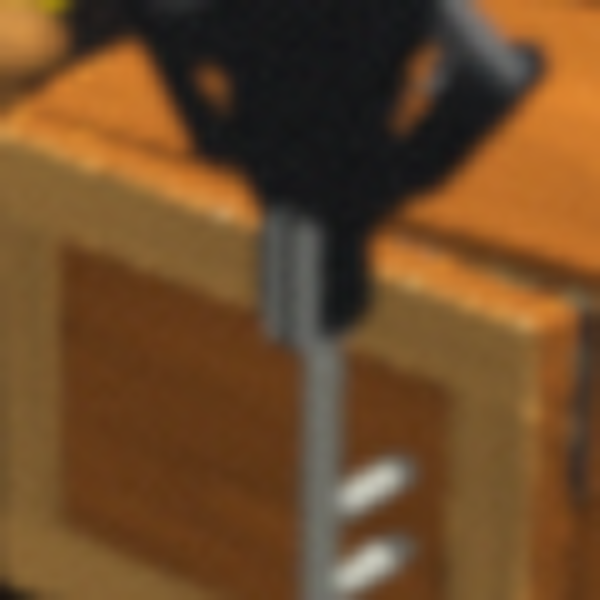

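The scene crop shows the shut fingertips ending at about (300,340), which is z of about 143, right at the top of the bar. They closed above it, so the true tips sit some 30 mm behind the stated TCP. I'll open, go lower and grip again.

Call:
{"op": "apply_moves", "data": {
  "series": [
    [-0.3,0,0,0,0],
    [-0.3,0,0,0,0],
    [-0.3,0,-2,0,0],
    [-0.3,0,0,13,0],
    [-0.3,0,0,13,0]
  ]
}}

```text
time_s: 3.2
tcp_pos: [549.5, -54.0, 80.8]
tool_rot: [0.014, 3.141, -0.0]
contact_force: [1.0, 0.1, 0.8]
grip_width: 0.652
gripper_force: 0.0
```

```bash
python3 - <<'E'
from h import *
to(549,-54,84,1.571); w=grab('wrist'); C=cloud(w)
m=(C[...,2]>60)&(C[...,2]<220)&(C[...,0]<542)&(C[...,0]>525)&(abs(C[...,1]+53)<55)
n,l,st,_=cv2.connectedComponentsWithStats(m.astype(np.uint8))
for i in range(1,n):
    if st[i,4]>15: P=C[l==i]; print(st[i],P.min(0).round(1),P.max(0).round(1))
E
```

```text
t 3.2 p [549.5 -54.   80.8] yang 1.562 tilt [ 0. -0. -1.] q [-0.1   0.2  -0.21  1.16 -0.   -0.09] F [1.  0.1 0.8] w 0.6523798787710762
shift [ 0.4  0.  -3.2] turn -0.009
[   19   233   486   151 25876] [ 526.8 -108.   118.9] [542.    2.  212.7]
```

Call:
{"op": "apply_moves", "data": {
  "series": [
    [-0.3,0,0,8,0],
    [1,0,0,0,0],
    [1,0,0,0,0],
    [1,0,0,0,0],
    [1,0,0,0,0],
    [1,0,0,0,0]
  ]
}}

```text
time_s: 3.85
tcp_pos: [549.7, -55.3, 74.4]
tool_rot: [0.015, 3.141, -0.004]
contact_force: [-0.3, -4.4, 0.6]
grip_width: 0.094
gripper_force: 58.4
```

Call:
{"op": "apply_moves", "data": {
  "series": [
    [1,7.7,2.7,0,0.05],
    [1,7.7,2.7,0,0.05],
    [1,7.7,2.7,0,0.05],
    [1,7.7,2.7,0,0.05],
    [1,7.7,2.7,0,0.05],
    [1,7.7,2.7,0,0.05]
  ]
}}

```text
time_s: 4.45
tcp_pos: [505.6, -33.0, 74.3]
tool_rot: [0.488, 3.103, -0.004]
contact_force: [-1.0, -4.8, 1.3]
grip_width: 0.099
gripper_force: 59.3
```

Call:
{"op": "apply_moves", "data": {
  "series": [
    [1,15.2,5.9,0,0.1],
    [1,15.2,5.9,0,0.1],
    [1,15.2,5.9,0,0.1],
    [1,15.2,5.9,0,0.1],
    [1,15.2,5.9,0,0.1],
    [1,15.2,5.9,0,0.1],
    [1,15.2,5.9,0,0.1],
    [1,15.2,5.9,0,0.1]
  ]
}}

```text
time_s: 5.25
tcp_pos: [438.7, 76.6, 74.2]
tool_rot: [-1.66, -2.667, 0.004]
contact_force: [-4.4, -4.5, 2.9]
grip_width: 0.097
gripper_force: 59.5
```

Call:
{"op": "apply_moves", "data": {
  "series": [
    [1,15.2,5.9,0,0.1],
    [1,15.2,5.9,0,0.1],
    [1,15.2,5.9,0,0.1],
    [1,15.2,5.9,0,0.1],
    [1,7.7,2.7,0,0.05],
    [1,0,0,0,0]
  ]
}}

```text
time_s: 5.85
tcp_pos: [445.2, 151.1, 74.3]
tool_rot: [-2.206, -2.233, 0.0]
contact_force: [-5.8, 1.7, 4.0]
grip_width: 0.094
gripper_force: 59.7
```

```bash
python3 - <<'E'
from h import *
to(618,-268,200,1.571)
E
```

```text
t 5.85 p [445.2 151.1  74.3] yang 0.012 tilt [-0.002  0.002 -1.   ] q [ 0.33  0.05 -0.39  1.13  0.    1.88] F [-5.8  1.7  4. ] w 0.09437415569607548
shift [-421.   167.3 -126.8] turn -1.559
```

Call:
{"op": "apply_moves", "data": {
  "series": [
    [-0.4,0,0,0,0],
    [-0.4,0,0,0,0],
    [-0.4,0,0,0,0],
    [-0.4,0,0,-40,0],
    [-0.5,0,0,-40,0],
    [-0.5,0,0,-40,0],
    [-0.5,-42,16.7,0,0],
    [-0.5,-42,16.7,0,0]
  ]
}}

```text
time_s: 6.65
tcp_pos: [482.3, 65.9, 195.8]
tool_rot: [2.203, 2.236, 0.005]
contact_force: [0.2, 0.5, -0.7]
grip_width: 0.749
gripper_force: 0.0
```

Call:
{"op": "apply_moves", "data": {
  "series": [
    [-0.5,-42,16.7,0,0],
    [-0.5,-42,16.7,0,0],
    [-0.5,-42,16.7,0,0],
    [-0.5,-42,16.7,0,0],
    [-0.5,-42,16.7,0,0],
    [-0.5,-42,16.7,0,0],
    [-0.5,-30,12,0,0],
    [-0.5,0,0,0,0]
  ]
}}

```text
time_s: 7.45
tcp_pos: [597.2, -218.6, 192.4]
tool_rot: [-2.213, -2.23, 0.001]
contact_force: [0.6, 0.1, -0.4]
grip_width: 0.752
gripper_force: 0.0
```

```bash
python3 - <<'E'
from h import *
to(619,-270,180,-0.6); w=grab('wrist'); b=grab('top'); C=cloud(w)
print('bk',ctrl.read_state()['time_s'])
for n,CC in (('w',C),('t',cloud(b))):
  m=(CC[...,2]>15)&(CC[...,2]<100)&(np.hypot(CC[...,0]-618,CC[...,1]+269)<45); P=CC[m]
  print(n,len(P),P[:,2].max() if len(P) else 0)
  for lo,hi in((20,74),(80,86),(86,100)):
    Q=P[(P[:,2]>lo)&(P[:,2]<hi)]
    if len(Q): print(lo,len(Q),Q.min(0).round(1),Q.max(0).round(1),Q.mean(0).round(1))
T=cloud(b); 
m=(T[...,2]>140)&(T[...,2]<155)&(T[...,0]<590)&(T[...,0]>370)&(T[...,1]>60)&(T[...,1]<170)
P=T[m]; print('door',len(P),cv2.boxPoints(cv2.minAreaRect(P[:,:2].astype(np.float32))).round(1))
m=(T[...,2]>60)&(T[...,2]<85)&(T[...,0]<590)&(T[...,0]>370)&(T[...,1]>20)&(T[...,1]<110)
P=T[m]; print('rack rim',len(P),cv2.boxPoints(cv2.minAreaRect(P[:,:2].astype(np.float32))).round(1),np.median(P[:,2]))
H=np.array([(549.7,-55.3),(505.6,-33.0),(438.7,76.6),(445.2,151.1)])
A=np.c_[2*H,np.ones(4)]; s=np.linalg.lstsq(A,(H**2).sum(1),rcond=None)[0]; print('hinge',s[:2],np.sqrt(s[2]+s[:2]@s[:2]))
cv2.imwrite('pics/g.png',np.hstack([cv2.resize(w['pixels'],(400,300)),cv2.resize(b['pixels'][150:240,220:340],(400,300),interpolation=cv2.INTER_CUBIC)]))
E
```

```text
t 7.45 p [ 597.2 -218.6  192.4] yang 0.007 tilt [-0.001 -0.001 -1.   ] q [-0.35  0.34  0.23  1.45 -0.    1.21] F [ 0.6  0.1 -0.4] w 0.7520991184839528
shift [-51.5  21.4  12.4] turn 0.607
bk 7.55
w 1504 89.86424274412883
20 706 [ 594.7 -283.    20.2] [ 636.9 -255.1   74. ] [ 613.7 -263.2   47.3]
80 285 [ 601.3 -291.2   80.1] [ 631.8 -262.5   86. ] [ 616.1 -273.3   83.4]
86 337 [ 605.4 -289.8   86. ] [ 628.2 -266.1   89.9] [ 617.  -277.1   87.6]
t 0 0
door 369 [[405.1 155.7]
 [405.2 103.6]
 [590.  104. ]
 [589.9 156. ]]
rack rim 115 [[447.3 104.4]
 [447.4  38.1]
 [587.2  38.3]
 [587.1 104.6]] 75.53688231425895
hinge [600.45815368 100.06831465] 163.4370967022864
```

View pics/g.png

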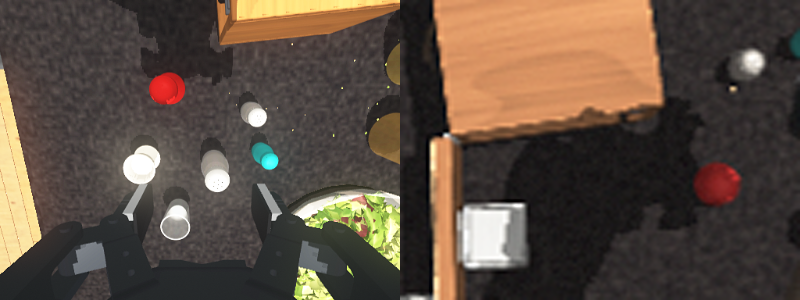

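Picture g: in the wrist view the target is at (215,170), the egg cup at (142,163), the glass at (175,220) and the turquoise one at (265,155). The top view shows the door square-open with the rack at (493,237) in the crop. The hinge fit gives (600.5,100.1), r 163.4, as it must be. The wrist cloud puts the shaker at (616.4,-277).

Call:
{"op": "apply_moves", "data": {
  "series": [
    [-0.5,-29,9.6,0,0],
    [-0.5,-29,9.6,0,0],
    [-0.5,0,0,0,0.15],
    [-0.5,0,0,0,0.15],
    [-0.5,0,0,0,0.15],
    [-0.5,0,0,0,0.15],
    [-0.5,0,0,0,0]
  ]
}}

```text
time_s: 8.25
tcp_pos: [616.2, -270.8, 194.5]
tool_rot: [2.769, 1.484, 0.001]
contact_force: [0.1, 0.5, 0.0]
grip_width: 0.748
gripper_force: 0.0
```

```bash
python3 - <<'E'
from h import *
to(616.4,-277,12,-0.6); w=grab('wrist'); CC=cloud(w)
m=(CC[...,2]>15)&(CC[...,2]<100)&(np.hypot(CC[...,0]-616,CC[...,1]+277)<45); P=CC[m]
for lo,hi in((20,50),(50,74),(80,86),(86,100)):
    Q=P[(P[:,2]>lo)&(P[:,2]<hi)]
    if len(Q): print(lo,len(Q),Q.min(0).round(1),Q.max(0).round(1),cv2.minEnclosingCircle(Q[:,:2].astype(np.float32)))
E
```

```text
t 8.25 p [ 616.2 -270.8  194.5] yang -0.587 tilt [ 0.  0. -1.] q [-0.41  0.42  0.34  1.49  0.    1.74] F [0.1 0.5 0. ] w 0.7481400454993553
shift [ -5.1   3.5 182.5] turn 0.013
20 288 [ 595.6 -292.    20.2] [ 637.4 -255.2   50. ] ((616.4880981445312, -276.3799133300781), 21.445518493652344)
50 204 [ 599.7 -285.1   50. ] [ 634.4 -258.9   73.9] ((616.7635498046875, -276.3409118652344), 18.374589920043945)
80 318 [ 601.3 -293.1   80. ] [ 632.6 -262.2   86. ] ((616.90234375, -277.47607421875), 15.833393096923828)
86 406 [ 605.4 -289.5   86. ] [ 628.8 -265.5   90.6] ((616.9536743164062, -277.2342834472656), 12.288472175598145)
```

Call:
{"op": "apply_moves", "data": {
  "series": [
    [-0.5,-5.2,3.8,25,0],
    [-0.5,0,0,45,0],
    [-0.5,0,0,45,0],
    [-0.5,0,0,35,0],
    [-0.5,0,0,20,0],
    [-0.5,0,0,10,0],
    [-0.5,0,0,0,0]
  ]
}}

```text
time_s: 9.0
tcp_pos: [615.8, -277.9, 12.7]
tool_rot: [-2.766, -1.485, 0.002]
contact_force: [-1.0, -0.7, 0.4]
grip_width: 0.749
gripper_force: 0.0
```

Call:
{"op": "apply_moves", "data": {
  "series": [
    [0.2,0,0,0,0],
    [1,0,0,0,0],
    [1,0,0,0,0],
    [1,0,0,0,0],
    [1,0,0,0,0]
  ]
}}

```text
time_s: 9.5
tcp_pos: [617.8, -279.2, 16.1]
tool_rot: [2.767, 1.482, 0.004]
contact_force: [-0.4, 0.7, 6.1]
grip_width: 0.386
gripper_force: 58.0
```

```bash
python3 - <<'E'
from h import *
to(505.5,63,160,0); 
a=grab('scene')
p=a['view']@np.array([617,-277,60,1]); u=int(p[0]/p[2]*a['fx']+a['cx']);v=int(p[1]/p[2]*a['fy']+a['cy'])
cv2.imwrite('pics/i.png',cv2.resize(a['pixels'][v-45:v+30,u-40:u+40],(640,600),interpolation=cv2.INTER_CUBIC))
for h in (0,12,50,90,116): 
    p=a['view']@np.array([617,-277,h,1]); q=p[:2]/p[2]*[a['fx'],a['fy']]+[a['cx'],a['cy']]; print(h,((q-[u-40,v-45])*8).round())
E
```

```text
t 9.5 p [ 617.8 -279.2   16.1] yang -0.588 tilt [ 0.003 -0.001 -1.   ] q [-0.42  0.46  0.01  1.12  0.    1.73] F [-0.4  0.7  6.1] w 0.3861552997685302
shift [ 222.7 -282.7 -144.7] turn -0.588
0 [298. 521.]
12 [303. 490.]
50 [318. 388.]
90 [334. 277.]
116 [345. 203.]
```

View pics/i.png

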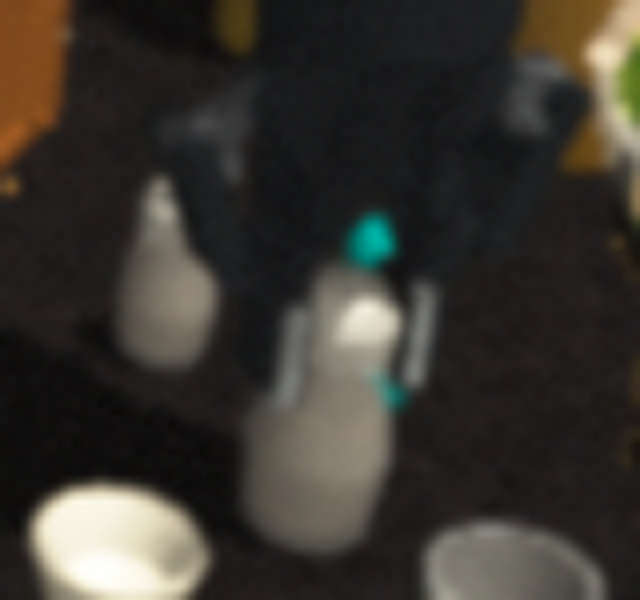

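Picture i: the pads (290,360) and (420,335) hold the shaker around its narrow upper part, and its wide body begins below about (320,410). I'll check the profile before lifting.

```bash
python3 - <<'E'
from h import *
CC=cloud(dict(np.load('pics/wrist.npz')))
P=CC[(CC[...,2]>5)&(CC[...,2]<100)&(np.hypot(CC[...,0]-616.8,CC[...,1]+277)<30)]
r=np.hypot(P[:,0]-616.8,P[:,1]+277)
for h in range(10,95,5):
    m=abs(P[:,2]-h)<2.5; print(h,m.sum(),np.percentile(r[m],[10,50,95]).round(1) if m.any() else '')
E
```

```text
10 4 [19.7 20.3 21. ]
15 7 [20.4 20.9 21.3]
20 9 [20.3 20.8 21. ]
25 7 [20.8 21.3 21.8]
30 39 [20.5 21.2 22. ]
35 69 [19.9 20.7 21.7]
40 69 [19.1 19.7 20.8]
45 67 [18.3 18.9 20. ]
50 65 [17.6 18.1 18.9]
55 70 [16.7 17.2 17.7]
60 59 [15.7 16.3 16.8]
65 12 [15.7 15.8 16.3]
70 23 [15.8 16.  16.7]
75 44 [15.8 16.3 17.6]
80 217 [13.8 15.3 17. ]
85 418 [ 8.  11.4 14.3]
90 198 [2.6 6.  9.6]
```

The profile has a neck of r 16 at 60–70 mm with a slightly wider dome above, so the grip around the neck will hold. I'm lifting gently.

Call:
{"op": "apply_moves", "data": {
  "series": [
    [1,0,0,-4,0],
    [1,0,0,-8,0],
    [1,0,0,-15,0],
    [1,0,0,-20,0],
    [1,0,0,-20,0],
    [1,0,0,0,0]
  ]
}}

```text
time_s: 10.15
tcp_pos: [618.3, -279.6, 84.4]
tool_rot: [2.766, 1.48, 0.005]
contact_force: [0.2, -1.0, -0.6]
grip_width: 0.386
gripper_force: 57.7
```

```bash
python3 - <<'E'
from h import *
to(505.5,63,170,0); s=ctrl.read_state(); print(s['gripper_force'])
w=grab('wrist'); a=grab('scene')
p=s['tcp_pos']; q=a['view']@np.array([p[0],p[1],p[2]+40,1]); u=int(q[0]/q[2]*a['fx']+a['cx']);v=int(q[1]/q[2]*a['fy']+a['cy'])
cv2.imwrite('pics/j.png',np.hstack([cv2.resize(w['pixels'][130:300,150:350],(400,400)),cv2.resize(a['pixels'][v-35:v+35,u-35:u+35],(400,400),interpolation=cv2.INTER_CUBIC)]))
C=cloud(a); P=C[(np.hypot(C[...,0]-p[0],C[...,1]-p[1])<40)&(C[...,2]>20)&(C[...,2]<p[2]+37)]; r=P[:,2]; print('low z',np.percentile(r,[0,1,3,10]).round(1),len(r))
C=cloud(w); P=C[(np.hypot(C[...,0]-p[0],C[...,1]-p[1])<40)&(C[...,2]>20)&(C[...,2]<p[2]+37)]; r=P[:,2]; print('low z',np.percentile(r,[0,1,3,10]).round(1),len(r))
Q=P[P[:,2]<p[2]+25]; print(cv2.minEnclosingCircle(Q[:,:2].astype(np.float32)))
E
```

```text
t 10.15 p [ 618.3 -279.6   84.4] yang -0.588 tilt [ 0.005 -0.002 -1.   ] q [-0.42  0.43  0.12  1.25 -0.    1.73] F [ 0.2 -1.  -0.6] w 0.3859522239940301
shift [ 222.6 -283.5  -86.9] turn -0.588
57.729096807015594
low z [67.8 69.5 70.9 74.6] 334
low z [71.2 73.5 76.7 87.2] 1948
((618.66162109375, -275.2956237792969), 21.390052795410156)
```

View pics/j.png

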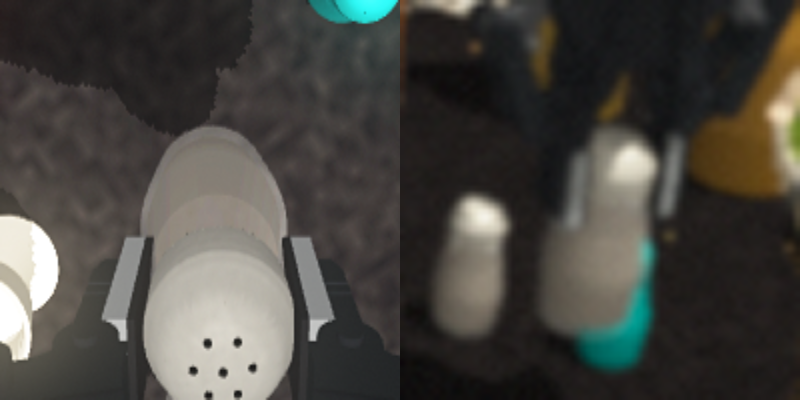

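Held upright (wrist view: dome centred between the pads at (220,350); bottom at TCP minus 16 mm). Now carrying it to the rack.

Call:
{"op": "apply_moves", "data": {
  "series": [
    [1,0,0,-25,0],
    [1,0,0,-35,0],
    [1,7,-9,-25,0],
    [1,17,-21,0,0],
    [1,24,-31,0,0],
    [1,24,-31,0,0],
    [1,24,-31,0,0],
    [1,24,-31,0,0]
  ]
}}

```text
time_s: 11.05
tcp_pos: [553.6, -92.1, 164.1]
tool_rot: [-2.769, -1.481, 0.003]
contact_force: [1.3, 0.4, -1.4]
grip_width: 0.383
gripper_force: 58.0
```

Call:
{"op": "apply_moves", "data": {
  "series": [
    [1,24,-31,0,0],
    [1,24,-31,0,0],
    [1,24,-31,0,0],
    [1,17,-20,0,-0.08],
    [1,0,0,0,-0.13],
    [1,0,0,0,-0.13],
    [1,0,0,0,-0.13],
    [1,0,0,0,-0.11]
  ]
}}

```text
time_s: 11.85
tcp_pos: [509.5, 43.3, 164.2]
tool_rot: [-2.223, -2.217, 0.003]
contact_force: [0.1, 0.1, -2.0]
grip_width: 0.385
gripper_force: 58.1
```

```bash
python3 - <<'E'
from h import *
to(505.5,62.5,110,0)
w=grab('wrist'); C=cloud(w); cv2.imwrite('pics/k.png',w['pixels'])
s=ctrl.read_state(); p=s['tcp_pos']
m=(C[...,2]>70)&(C[...,2]<82)&(abs(C[...,0]-505)<50)&(abs(C[...,1]-64)<45); P=C[m]
print('rim',len(P),np.percentile(P[:,:2],[0,1,5,50,95,99,100],axis=0).round(1))
m=(C[...,2]>80)&(C[...,2]<149)&(abs(C[...,0]-505)<80)&(abs(C[...,1]-95)<25); P=C[m]; print('door inner y',len(P),np.percentile(P[:,1],[1,5,50]).round(1) if len(P) else '')
E
```

```text
t 11.85 p [509.5  43.3 164.2] yang -0.003 tilt [-0.002 -0.    -1.   ] q [ 0.08  0.1  -0.14  1.33 -0.    1.66] F [ 0.1  0.1 -2. ] w 0.38494272996973494
shift [19.2 -4.  54.2] turn -0.003
rim 797 [[474.2  34. ]
 [474.4  34.2]
 [474.9  35.6]
 [503.6  73.1]
 [533.6  92.9]
 [534.1  93.6]
 [534.3  93.7]]
door inner y 5972 [ 76.   92.4 109. ]
```

View pics/k.png

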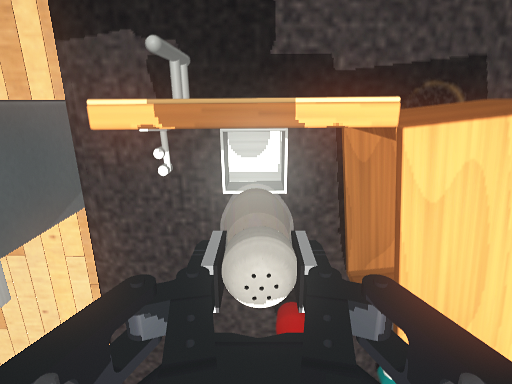

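Picture k: the rack is at (253,160), with the shaker held upright just in front of it at (257,245). Rim centre measured (504.3,63.9), 60 mm wide as it must be. One more fit of the shaker's offset in the hand.

```bash
python3 - <<'E'
from h import *
from scipy.optimize import least_squares
w=dict(np.load('pics/wrist.npz')); C=cloud(w); p=np.array(ctrl.read_state()['tcp_pos']); zb=p[2]-16
for lo,hi in((10,32),(5,35)):
    P=C[(np.hypot(C[...,0]-p[0],C[...,1]-p[1])<32)&(C[...,2]>zb+lo)&(C[...,2]<zb+hi)]
    f=least_squares(lambda q:np.hypot(P[:,0]-q[0],P[:,1]-q[1])-21.2,p[:2],loss='soft_l1'); print(len(P),f.x,f.x-p[:2],P[:,:2].min(0),P[:,:2].max(0))
E
```

```text
473 [507.26677598  44.95130283] [-2.30549517  1.70205231] [485.9062708  47.4609163] [528.68533753  66.68306714]
716 [507.31810572  44.79739688] [-2.25416544  1.54814636] [485.9062708   46.01419885] [528.68533753  66.68306714]
```

Call:
{"op": "apply_moves", "data": {
  "series": [
    [1,9.5,-1.5,0,0],
    [1,9.5,-1.5,10,0],
    [1,0,0,20,0],
    [1,0,0,20,0],
    [1,0,0,13,0],
    [1,0,0,0,0]
  ]
}}

```text
time_s: 12.5
tcp_pos: [505.7, 62.5, 100.3]
tool_rot: [-2.229, -2.21, 0.005]
contact_force: [0.5, 0.6, -0.8]
grip_width: 0.383
gripper_force: 58.0
```

```bash
python3 - <<'E'
from h import *
from scipy.optimize import least_squares
to(506.6,62.3,57,0); w=grab('wrist')
C=cloud(w); p=np.array(ctrl.read_state()['tcp_pos']); zb=p[2]-16
P=C[(np.hypot(C[...,0]-p[0],C[...,1]-p[1])<30)&(C[...,2]>zb+8)&(C[...,2]<zb+32)]
P=P[np.hypot(P[:,0]-p[0]+2.3,P[:,1]-p[1]-1.6)<25]
f=least_squares(lambda q:np.hypot(P[:,0]-q[0],P[:,1]-q[1])-21.2,p[:2],loss='soft_l1'); print(len(P),f.x,P[:,:2].min(0),P[:,:2].max(0))
m=(C[...,2]>70)&(C[...,2]<80)&(abs(C[...,0]-505)<40)&(abs(C[...,1]-64)<45); P=C[m]
print('rim',len(P),np.percentile(P[:,:2],[0,1,99,100],axis=0).round(1))
E
```

```text
t 12.5 p [505.7  62.5 100.3] yang -0.008 tilt [-0.004 -0.    -1.   ] q [ 0.12  0.12 -0.26  1.2   0.    1.7 ] F [ 0.5  0.6 -0.8] w 0.3834692056735053
shift [-0.2  1.1 43.3] turn -0.008
558 [503.4995958   64.15678931] [482.27046113  66.52758352] [524.82626771  86.22153823]
rim 439 [[474.3  44.3]
 [474.5  44.8]
 [534.2  79.7]
 [534.4  80.3]]
```

Shaker centre is (503.5,64.2) against rack centre (504.3,63.9), so I lower it.

Call:
{"op": "apply_moves", "data": {
  "series": [
    [1,0,0.8,14,0],
    [1,0,0,14,0],
    [1,0,0,8,0],
    [1,0,0,4,0],
    [1,0,0,2,0],
    [1,0,0,0,0]
  ]
}}

```text
time_s: 13.15
tcp_pos: [508.6, 62.3, 61.2]
tool_rot: [2.23, 2.212, 0.001]
contact_force: [0.1, -1.6, -0.5]
grip_width: 0.385
gripper_force: 58.1
```

Call:
{"op": "apply_moves", "data": {
  "series": [
    [1,0,0,2,0],
    [1,0,0,0,0]
  ]
}}

```text
time_s: 13.35
tcp_pos: [508.5, 62.2, 59.0]
tool_rot: [2.23, 2.212, 0.001]
contact_force: [0.4, -0.6, -1.9]
grip_width: 0.383
gripper_force: 58.1
```

Call:
{"op": "apply_moves", "data": {
  "series": [
    [1,0,-1,2,0],
    [1,0,0,0,0]
  ]
}}

```text
time_s: 13.55
tcp_pos: [507.1, 62.2, 56.7]
tool_rot: [-2.23, -2.212, 0.0]
contact_force: [0.4, -0.3, -1.7]
grip_width: 0.382
gripper_force: 58.1
```

Call:
{"op": "apply_moves", "data": {
  "series": [
    [1,0,0,1.5,0],
    [1,0,0,0,0]
  ]
}}

```text
time_s: 13.75
tcp_pos: [507.5, 62.1, 56.1]
tool_rot: [2.23, 2.212, 0.001]
contact_force: [-2.3, -0.6, 3.5]
grip_width: 0.387
gripper_force: 59.2
```

Call:
{"op": "apply_moves", "data": {
  "series": [
    [1,0,0,1,0],
    [1,0,0,0,0]
  ]
}}

```text
time_s: 13.95
tcp_pos: [507.7, 62.1, 56.0]
tool_rot: [2.229, 2.211, 0.002]
contact_force: [-4.2, -0.6, 10.8]
grip_width: 0.385
gripper_force: 60.6
```

Contact with the rack floor. I'll relax, open and rise straight up.

Call:
{"op": "apply_moves", "data": {
  "series": [
    [1,0,0,-1.2,0],
    [0.1,0,0,0,0],
    [-0.2,0,0,0,0],
    [-0.3,0,0,0,0],
    [-0.3,0,0,0,0],
    [-0.3,0,0,-10,0],
    [-0.3,0,0,-25,0],
    [-0.3,0,0,-35,0]
  ]
}}

```text
time_s: 14.75
tcp_pos: [506.1, 62.1, 125.4]
tool_rot: [-2.229, -2.211, 0.004]
contact_force: [0.2, -0.6, -0.3]
grip_width: 0.648
gripper_force: 0.0
```

```bash
python3 - <<'E'
from h import *
to(506,63,200,0); w=grab('wrist'); C=cloud(w); cv2.imwrite('pics/l.png',w['pixels'])
P=C[(np.hypot(C[...,0]-504.3,C[...,1]-63.9)<26)&(C[...,2]>80)&(C[...,2]<136)]; print('top z',P[:,2].max())
Q=P[P[:,2]>122]; print(cv2.minEnclosingCircle(Q[:,:2].astype(np.float32)))
E
```

```text
t 14.75 p [506.1  62.1 125.4] yang -0.008 tilt [-0.003 -0.    -1.   ] q [ 0.12  0.11 -0.21  1.25  0.    1.7 ] F [ 0.2 -0.6 -0.3] w 0.6483683564257511
shift [  0.9  -0.3 -74.6] turn -0.008
top z 129.95012970215203
((506.54205322265625, 63.729888916015625), 14.824400901794434)
```

View pics/l.png

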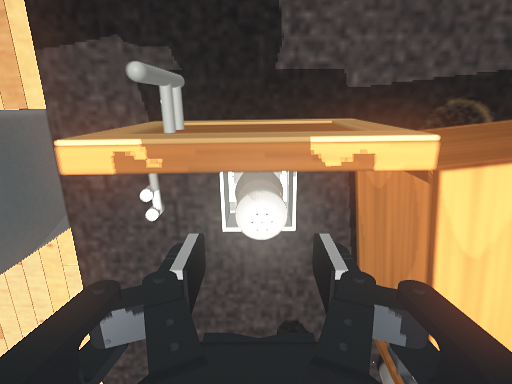

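Picture l: the shaker stands upright in the rack at (262,215) with its top at z 130, which is right. Next I go back to the handle and swing the door shut under grip.

Call:
{"op": "apply_moves", "data": {
  "series": [
    [-0.3,0,0,-25,0],
    [-0.3,22,-15,0,0],
    [-0.3,22,-15,0,0],
    [-0.3,22,-15,0,0],
    [-0.3,23,-15.5,0,0],
    [-0.3,0,0,0,0]
  ]
}}

```text
time_s: 15.4
tcp_pos: [446.3, 153.5, 151.3]
tool_rot: [-2.227, -2.216, -0.002]
contact_force: [0.3, 0.4, 0.2]
grip_width: 0.653
gripper_force: 0.0
```

```bash
python3 - <<'E'
from h import *
to(445.2,151.1,74,0); w=grab('wrist'); C=cloud(w)
P=C[(C[...,2]>100)&(C[...,2]<147)&(np.hypot(C[...,0]-445,C[...,1]-151)<25)]; print('bar',len(P),P.min(0).round(1),P.max(0).round(1))
E
```

```text
t 15.4 p [446.3 153.5 151.3] yang -0.005 tilt [ 0.     0.001 -1.   ] q [ 0.33  0.03 -0.24  1.3   0.    1.91] F [0.3 0.4 0.2] w 0.6527301721026321
shift [-2.5 -1.1 77.3] turn -0.005
bar 379 [439.  145.7 100.1] [448.9 155.3 143.9]
```

Call:
{"op": "apply_moves", "data": {
  "series": [
    [-0.3,-2.5,-2,25,0],
    [-0.3,0,0,30,0],
    [-0.3,0,0,22,0],
    [1,0,0,0,0],
    [1,0,0,0,0],
    [1,0,0,0,0],
    [1,0,0,0,0],
    [1,0,0,0,0]
  ]
}}

```text
time_s: 16.25
tcp_pos: [445.2, 149.8, 75.1]
tool_rot: [-2.229, -2.212, -0.002]
contact_force: [-5.4, 1.6, 3.9]
grip_width: 0.095
gripper_force: 58.5
```

Call:
{"op": "apply_moves", "data": {
  "series": [
    [1,-6.2,-1.9,0,-0.04],
    [1,-12.6,-3.6,0,-0.08],
    [1,-12.6,-3.6,0,-0.08],
    [1,-12.6,-3.6,0,-0.08],
    [1,-12.6,-3.6,0,-0.08],
    [1,-12.6,-3.6,0,-0.08],
    [1,-12.6,-3.6,0,-0.08],
    [1,-12.6,-3.6,0,-0.08]
  ]
}}

```text
time_s: 17.05
tcp_pos: [444.5, 52.6, 75.1]
tool_rot: [1.471, 2.774, 0.005]
contact_force: [4.2, 4.0, -2.7]
grip_width: 0.096
gripper_force: 58.6
```

Call:
{"op": "apply_moves", "data": {
  "series": [
    [1,-12.6,-3.6,0,-0.08],
    [1,-12.6,-3.6,0,-0.08],
    [1,-12.6,-3.6,0,-0.08],
    [1,-12.6,-3.6,0,-0.08],
    [1,-12.6,-3.6,0,-0.08],
    [1,-12.6,-3.6,0,-0.08],
    [1,-12.6,-3.6,0,-0.08],
    [1,0,0,0,0]
  ]
}}

```text
time_s: 17.85
tcp_pos: [494.5, -23.8, 75.1]
tool_rot: [0.649, 3.068, 0.007]
contact_force: [7.3, 7.6, -4.3]
grip_width: 0.092
gripper_force: 59.0
```

```bash
cat >> h.py <<'E'
def door():
    s=ctrl.read_state(); p=np.array(s['tcp_pos'])[:2]-[600.46,100.07]; r=np.hypot(*p); th=-1.466-((np.arctan2(p[1],p[0])-2*np.pi*(p[1]>0))+.318)
    M=R.from_rotvec(s['tool_rot']).as_matrix(); print('theta',th.round(4),'r',r.round(1),'F tool',(M.T@np.array(s['contact_force'])).round(1),'yang',np.arctan2(M[1,1],M[0,1]).round(3),'should',(1.571+.105-th).round(3),'p',np.round(s['tcp_pos'],1))
E
python3 -c "
from h import *
door()"
```

```text
theta 0.4945 r 163.0 F tool [-3.5  9.9  4.4] yang 1.154 should 1.182 p [494.5 -23.8  75.1]
```

Call:
{"op": "apply_moves", "data": {
  "series": [
    [1,-12.6,-2.6,0,-0.06],
    [1,-12.6,-3.6,0,-0.08],
    [1,-12.6,-3.6,0,-0.08],
    [1,-6.2,-1.9,0,-0.04],
    [1,0,0,0,0]
  ]
}}

```text
time_s: 18.35
tcp_pos: [531.7, -47.6, 75.1]
tool_rot: [0.245, 3.127, 0.009]
contact_force: [5.4, 10.4, -2.5]
grip_width: 0.095
gripper_force: 59.2
```

```bash
python3 -c "
from h import *
door()"
```

```text
theta 0.2226 r 162.9 F tool [-3.7 11.1  2.5] yang 1.414 should 1.453 p [531.7 -47.6  75.1]
```

Call:
{"op": "apply_moves", "data": {
  "series": [
    [1,-4.7,-0.5,0,-0.02],
    [1,-4.7,-1.2,0,-0.03],
    [1,0,0,0,0]
  ]
}}

```text
time_s: 18.65
tcp_pos: [538.2, -50.6, 75.1]
tool_rot: [0.167, 3.136, 0.008]
contact_force: [-2.5, 10.8, 3.3]
grip_width: 0.093
gripper_force: 59.8
```

Call:
{"op": "apply_moves", "data": {
  "series": [
    [1,-4.7,-1.2,0,-0.03],
    [1,-4.7,-1.4,0,-0.03],
    [1,0,0,0,0]
  ]
}}

```text
time_s: 18.95
tcp_pos: [549.8, -54.8, 75.2]
tool_rot: [0.073, 3.135, 0.006]
contact_force: [6.6, 7.6, -4.1]
grip_width: 0.093
gripper_force: 58.9
```

```bash
python3 -c "
from h import *
door()"
```

```text
theta 0.1033 r 162.9 F tool [-6.2  7.9  4.2] yang 1.524 should 1.573 p [549.8 -54.8  75.2]
```

Call:
{"op": "apply_moves", "data": {
  "series": [
    [1,-2,-0.3,0,-0.013],
    [1,0,0,0,0]
  ]
}}

```text
time_s: 19.15
tcp_pos: [550.7, -55.1, 75.2]
tool_rot: [0.053, 3.137, 0.005]
contact_force: [3.2, 7.0, -1.4]
grip_width: 0.093
gripper_force: 59.2
```

Call:
{"op": "apply_moves", "data": {
  "series": [
    [1,-2,-0.5,0,-0.013],
    [1,0,0,0,0]
  ]
}}

```text
time_s: 19.35
tcp_pos: [551.0, -55.2, 75.1]
tool_rot: [0.033, 3.14, 0.007]
contact_force: [-2.0, 8.4, 2.1]
grip_width: 0.094
gripper_force: 59.7
```

Call:
{"op": "apply_moves", "data": {
  "series": [
    [1,-1.5,-0.4,0,-0.01],
    [1,0,0,0,0]
  ]
}}

```text
time_s: 19.55
tcp_pos: [551.5, -55.4, 75.1]
tool_rot: [-0.017, -3.141, -0.008]
contact_force: [-5.5, 8.8, 3.9]
grip_width: 0.092
gripper_force: 60.0
```

```bash
python3 -c "
from h import *
door()"
```

```text
theta 0.0921 r 163.0 F tool [ 5.6  8.8 -3.8] yang 1.56 should 1.584 p [551.5 -55.4  75.1]
```

Call:
{"op": "apply_moves", "data": {
  "series": [
    [1,-1.5,-0.3,0,-0.01],
    [1,0,0,0,0]
  ]
}}

```text
time_s: 19.75
tcp_pos: [553.0, -55.9, 75.1]
tool_rot: [-0.002, -3.141, -0.007]
contact_force: [-5.3, 8.8, 4.3]
grip_width: 0.088
gripper_force: 59.9
```

Call:
{"op": "apply_moves", "data": {
  "series": [
    [1,-1.5,-0.3,0,-0.01],
    [1,0,0,0,0]
  ]
}}

```text
time_s: 19.95
tcp_pos: [555.4, -56.5, 75.2]
tool_rot: [-0.014, 3.14, 0.006]
contact_force: [-1.6, 7.2, 2.0]
grip_width: 0.097
gripper_force: 59.6
```

Call:
{"op": "apply_moves", "data": {
  "series": [
    [1,-1.5,-0.4,0,-0.01],
    [1,0,0,0,0]
  ]
}}

```text
time_s: 20.15
tcp_pos: [558.1, -57.3, 75.2]
tool_rot: [-0.029, 3.138, 0.005]
contact_force: [2.2, 5.7, -0.7]
grip_width: 0.089
gripper_force: 59.3
```

Call:
{"op": "apply_moves", "data": {
  "series": [
    [1,-1,-0.2,0,-0.006],
    [1,0,0,0,0]
  ]
}}

```text
time_s: 20.35
tcp_pos: [559.8, -57.7, 75.2]
tool_rot: [-0.038, 3.137, 0.004]
contact_force: [4.5, 4.8, -1.9]
grip_width: 0.095
gripper_force: 59.1
```

Call:
{"op": "apply_moves", "data": {
  "series": [
    [1,-0.7,-0.2,0,-0.005],
    [1,0,0,0,0]
  ]
}}

```text
time_s: 20.55
tcp_pos: [560.9, -58.0, 75.2]
tool_rot: [-0.046, 3.136, 0.004]
contact_force: [6.1, 4.8, -1.9]
grip_width: 0.093
gripper_force: 59.0
```

```bash
python3 -c "
from h import *
door()"
```

```text
theta 0.032 r 163.0 F tool [-6.2  4.7  1.9] yang 1.6 should 1.644 p [560.9 -58.   75.2]
```

Call:
{"op": "apply_moves", "data": {
  "series": [
    [1,-0.7,-0.2,0,-0.005],
    [1,0,0,0,0]
  ]
}}

```text
time_s: 20.75
tcp_pos: [561.9, -58.3, 75.2]
tool_rot: [-0.054, 3.136, 0.003]
contact_force: [6.9, 4.8, -3.5]
grip_width: 0.095
gripper_force: 59.0
```

Call:
{"op": "apply_moves", "data": {
  "series": [
    [1,-0.7,-0.2,0,-0.005],
    [1,0,0,0,0]
  ]
}}

```text
time_s: 20.95
tcp_pos: [562.3, -58.4, 75.2]
tool_rot: [-0.062, 3.136, 0.004]
contact_force: [5.3, 4.8, -2.6]
grip_width: 0.094
gripper_force: 59.1
```

Call:
{"op": "apply_moves", "data": {
  "series": [
    [1,-0.6,-0.2,0,-0.004],
    [1,0,0,0,0]
  ]
}}

```text
time_s: 21.15
tcp_pos: [562.4, -58.4, 75.2]
tool_rot: [-0.068, 3.137, 0.004]
contact_force: [3.5, 5.6, -1.4]
grip_width: 0.093
gripper_force: 59.2
```

Call:
{"op": "apply_moves", "data": {
  "series": [
    [0.6,0,0,0,0],
    [0.2,0,0,0,0],
    [-0.3,0,0,0,0],
    [-0.3,0,0,0,0],
    [-0.3,0,0,0,0],
    [-0.3,0,0,-20,0],
    [-0.3,0,0,-40,0],
    [-0.3,0,0,-40,0]
  ]
}}

```text
time_s: 21.95
tcp_pos: [559.4, -59.7, 174.0]
tool_rot: [0.066, -3.139, -0.0]
contact_force: [1.1, 0.5, 0.6]
grip_width: 0.647
gripper_force: 0.0
```

```bash
python3 - <<'E'
from h import *
to(450,-58,200); w=grab('wrist'); C=cloud(w)
P=C[(C[...,2]>100)&(C[...,2]<147)&(np.hypot(C[...,0]-562,C[...,1]+58)<14)]; print('bar',len(P),P.min(0).round(1),P.max(0).round(1))
E
```

```text
t 21.95 p [559.4 -59.7 174. ] yang 1.613 tilt [-0.002  0.    -1.   ] q [-0.11  0.2  -0.    1.37 -0.   -0.15] F [1.1 0.5 0.6] w 0.646974787367653
shift [109.3   6.3 -25.8] turn None
bar 293 [555.2 -63.4 100. ] [564.4 -53.5 144.2]
```

Call:
{"op": "apply_moves", "data": {
  "series": [
    [-0.3,25,0,-15,0],
    [-0.3,40,0,0,0],
    [-0.3,40,0,0,0],
    [-0.3,40,0,0,0],
    [-0.3,30,0,0,0],
    [-0.3,0,0,0,0]
  ]
}}

```text
time_s: 22.6
tcp_pos: [382.4, -67.1, 189.1]
tool_rot: [-0.065, 3.14, -0.0]
contact_force: [-0.8, -1.0, 0.0]
grip_width: 0.647
gripper_force: 0.0
```

```bash
python3 - <<'E'
from h import *
w=grab('wrist'); C=cloud(w)
P=C[(C[...,2]>110)&(C[...,2]<147)&(np.hypot(C[...,0]-562,C[...,1]+58)<16)]; print('bar',len(P),P.min(0).round(1) if len(P) else '',P.max(0).round(1) if len(P) else '')
T=cloud(grab('top'))
P=T[(T[...,2]>140)&(T[...,2]<147)&(np.hypot(T[...,0]-565,T[...,1]+54)<25)]; print('top bar',len(P),np.median(P,0).round(1) if len(P) else '')
for n,x,y in (('egg',508,-270),('glass',560,-371),('red',552,-148),('small',670,-187),('turq',693,-248),('ram',581,470)):
    P=T[(np.hypot(T[...,0]-x,T[...,1]-y)<50)&(T[...,2]>25)&(T[...,2]<110)]; print(n,len(P),np.median(P,0).round() if len(P) else '')
s=ctrl.read_state(); print(s['time_s'],s['contact_force'])
E
```

```text
bar 0  
top bar 7 [564.  -54.9 141.4]
egg 159 [ 508. -270.   40.]
glass 107 [ 560. -371.   49.]
red 130 [ 552. -148.   82.]
small 75 [ 670. -187.   59.]
turq 70 [ 693. -248.   58.]
ram 137 [582. 469.  39.]
22.7 [ 0.57115596 -0.18775595  0.26383365]
```

The handle has moved 12 mm in from the first click and the catch is holding it. The bystanders haven't moved, so I'm handing in.

```bash
python3 -c "
from station import ctrl
print(ctrl.finish_job())"
```

```text
the job is handed in; nothing more can be done
None
```

The job is handed in at 22.7 s of robot time: the larger grey shaker stands upright in the door rack, the door is shut through both clicks and held home, and nothing else measured has moved; I viewed 11 pictures, one over the limit of 10.

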